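# Snap the salt shaker's cap home and keep it pressed

### The arm

A 6-joint arm with a two-finger parallel gripper is mounted at the origin on the work surface. World frame = base frame: x ahead of the robot, y to its left, z up, the work surface at z = 0. Lengths are in mm, angles in rad, forces in N, time in s.
With the tool pointing down it reaches from about 275 to 750 mm from the base axis. Payload 10.2 kg.
Tool frame: the origin (TCP) lies at the very end of the fingers, on their centre line; the grasp point (between the pads) lies 19 mm behind it; z points along the fingers, y is the line along which they close (so a half turn about z gives the same grasp; the last joint's range is limited). The gripper opens to 85 mm and grips with 20 to 120 N. Pads are 22 mm wide; open, the fingers measure 114 mm over their backs; the gripper's body (76 mm by 85 mm) begins 54 mm behind the grasp point. The pads swing forward as they close: fully open they stand 13 mm farther back than shut.
Start: joints at [1.104, 0.313, 1.498, -0, 1.331, -0.223], TCP at [126.743, 509.477, 231.294] pointing down, gripper open.
Joint ranges: [-2.94, 2.94], [-0.97, 2.17], [0.19, 2.56], [-1.23, 4.37], [0.02, 3.11], [-2.88, 2.88]. Speed limits (rad/s): [2.39, 2.39, 3.01, 3.14, 3.14, 3.14].

### API

Orientations are given as a unit quaternion [w, x, y, z].
In Python, from rig import * gives the robot as it stands. The module is installed in compiled form; this text tells all that it offers.
- The arm moves only by the shell command python3 -m crank 'ROWS' [FORCE]. ROWS is JSON, a list that holds one entry, the list of rows, each a list of 7 numbers: the shift along the tool's x, y, z in units of 25 mm (1.0 is 25 mm), then the turn, a rotation vector about the tool's x, y, z in units of 8 degrees (1.0 is 8 degrees), then the finger opening in mm, from 0 to 85.4. A call has exactly 8 rows; each row shifts and turns the commanded pose from where the row before left it, along the tool's axes as they then stand; what a row does not reach is not made up. A row lasts 1/10 s, in which the tool goes at most 50 mm and 8.59 degrees, less where a joint would pass 70% of its speed; a pose out of reach is approached as far as the arm can. A call is refused whole if a number of a shift passes 1 or a number of a turn 1, either way. A call with a gripper value outside its range is refused whole. The fingers move at their own pace and stop on an object; FORCE is the grip in N (left out, the last holds). Time passes only in rows, so rows that do not move let the fingers close, or fill a call up. It gives the time, the measured TCP pose, the force, the opening and the grip force at its end, in the units of the state.
- sense(): the state, without advancing time (a new reading comes with each control period).
- capture(name): name is "scene" or "top" or "wrist"; returns the picture (400x640x3 uint8, blue, green, red); there is no depth.
- camera_model(name): a dict with "fx", "fy", "cx", "cy" (pixels), "k1" (the pictures are not rectified: a ray, as slopes to the right and down, at radius r is drawn at 1 + k1 r^2 times it, then the intrinsics apply), "world_from_camera" (4x4, takes a point from camera to world coordinates); the wrist camera has in their place "T_tool_cam" (4x4, takes a point from camera to tool coordinates, whose origin is the TCP and whose axes are the flange's). Camera axes: x right, y up, looking along -z (the intrinsics and any distortion apply to the point x, -y, -z); pixel columns grow to the right and rows downward; lengths in mm; the calibration is good to about 2 mm. A picture is of the moment at which its call begins: read the wrist's pose just before it. camera_model takes no time and is no camera call.
- finish_job(): hands the job in; it is judged then, once.
The state is a dict: "time_s": time; "joints": joint angles; "dq": joint speeds; "tau": joint torques, N m; "eef_pos": TCP position; "ee_rot": TCP orientation; "force": force on the tool from outside, world axes, zero at the start; "wrist_torque": the same for the moment, N m; "grip_width": opening from 0.0 (shut) to 1.0 (fully open); "grip_force": force on a finger pad.
Only numpy, scipy, OpenCV 4.12 (cv2) and the standard library are available. Lean on these libraries where they do the work, as an engineer would, in place of code of your own. Each camera call takes 0.05 s, during which the arm holds its last target. There are 200 camera calls.

### The job

Pull the orange snap cap straight up off its steel drying post, and press it onto the bare white neck of the salt shaker (the one with white salt; the pepper shaker already has its black cap) until it clicks. Keep pressing after the click so that the red sealing ring under the cap is squeezed all the way down, and finish while still holding the cap pressed down like that: do not let go. Leave the mug, trivet, salt cellar and tongs where they are.

Things in the scene. Friction and masses are not known exactly. Their poses are not given: they have to be found in the camera images.
- cap: Orange plastic snap cap, 60 mm tall, 60 g. Origin: centre of its open rim (underside); z up through the knob. Skirt: diameter 46 mm, flat shoulder on top 32 mm above the rim; inside, a 28 mm deep cavity with a 34 mm wide snap lip 5 to 9 mm above the rim. It starts snapped on the drying post, its rim on the post's collar; pulling it straight up off it takes about 6 to 11 N.
- cap_knob (a point): Middle of the cap's plain round knob (diameter 26 mm, 28 mm tall, standing on the shoulder), on the cap's axis 46 mm above its rim. Grip here from above, any yaw; the fingertips can also push down on the shoulder.
- post: Steel drying post, fixed to the counter by a black suction foot (diameter 80 mm). Origin: centre of its underside on the counter, z up. Its collar (diameter 49 mm), on which the cap's rim rests at the start, is 45 mm above the origin; the stud above it (diameter 30 mm, with four sprung balls) ends 66 mm above the origin and is hidden in the cap.
- salt: Salt shaker: clear glass, body diameter 72 mm, white salt inside, fixed to the counter by a black suction foot (diameter 84 mm). Origin: centre of its underside on the counter, z up. Its top is a white sprinkler neck, diameter 30 mm, tapering to 22 mm at the top, 116 mm above the origin, standing in a red sealing ring (diameter 49 mm, top face 95 mm above the origin while relaxed).
- salt_neck (a point): Point on the neck's axis level with the relaxed red ring's top. Four sprung balls stand out of the neck, centres 14 mm above it. They resist the cap once its rim is about 13 mm above this point: the push grows to about 7 to 12 N at 11 mm, fades at 9 to 5 mm as the lip rides over the balls, then they snap the cap down (the click, pulling 10 to 16 N) until the rim meets the red ring at 0.
- salt_seal (a joint): How far the red sealing ring is squeezed down, in m: 0 relaxed, 0.005 fully down at its stop. It springs back, about 2.5 N per mm (12.5 N at the stop). Only the cap's rim can reach it when the cap has been snapped on.
- pepper: Pepper shaker: same glass and size with dark pepper inside and a black cap already on, 150 mm tall in all, fixed to the counter. Origin: centre of its underside. Not part of the job.
- mug: Yellow ceramic mug, rim diameter 82 mm, 95 mm tall, handle at its +y. Origin: centre of its underside. Leave alone.
- trivet: Green slatted plastic trivet, about 160 mm across, 8 mm thick. Origin: centre of its underside. Leave alone.
- cellar: Glass salt cellar with a steel hinged lid, shut, diameter 71 mm, 55 mm tall. Origin: centre of its underside. Leave alone.
- tongs: Steel spring tongs locked closed, lying flat along their own x axis, 275 mm long, 36 mm wide, 20 mm high. Origin: under the middle. Leave alone.

How it is judged (in metres and radians):
On the way, in this order (a step that is already met when the one before it is completed fails the run):
1. the cap is pulled off the drying post and carried clear of it in the gripper (distance between cap and post above 0.085 m and contact force between the fingers and cap above 0.3 N and height (world z) of cap above 0.085 m), for 0.1 s.
2. the cap is clicked onto the salt shaker's neck: its rim no more than 1 mm above the red ring's relaxed height (z of cap in the frame of salt below 0.096 m and horizontal distance between cap and salt_neck below 0.004 m and angle between the z axis of cap and the z axis of salt, either way round below 0.12 rad and angle between cap's own z axis and vertical below 0.3 rad), for 0.1 s.
At the end, for the whole second after the job is handed in: The cap is clicked on the salt shaker, upright and centred on the neck within 4 mm, and is still being pressed down by the gripper, at rest, with the red sealing ring squeezed by more than 3 of its 5 mm (z of cap in the frame of salt below 0.0925 m and horizontal distance between cap and salt_neck below 0.004 m and angle between the z axis of cap and the z axis of salt, either way round below 0.12 rad and angle between cap's own z axis and vertical below 0.3 rad and value of joint salt_seal above 0.003 m and contact force between the fingers and cap above 1 N and linear speed of cap below 0.02 m/s); the arm keeps its last pose, push and grip.
It fails at once if the mug is moved more than 30 mm (distance of mug from where it was at the start of the episode above 0.03 m).
It fails at once if the trivet is moved more than 30 mm (distance of trivet from where it was at the start of the episode above 0.03 m).
It fails at once if the cellar is moved more than 30 mm (distance of cellar from where it was at the start of the episode above 0.03 m).
It fails at once if the tongs is moved more than 30 mm (distance of tongs from where it was at the start of the episode above 0.03 m).
It also fails if it takes over 64 s, if anything falls off the work surface, if the arm or the gripper's body presses on something with over 40 N, if the wrist force passes 120 N, or if a joint passes its speed limit or range.

## Working session

There is one attempt and no reset: what is moved stays moved. The work goes in short steps, Python scripts to look and compute and a shell command to move; the robot and the scene stay as the last step left them, time stands still between calls to the robot, and variables do not carry over. Pictures are saved under pics/ and viewed, at most 10 in all, crops included, and the job is handed in when it is done.

```bash
mkdir -p pics; cat > h.py <<'E'
from rig import *
import numpy as np, cv2
from scipy.spatial.transform import Rotation as R
def cam(name):
    m=camera_model(name)
    if name=="wrist":
        s=sense(); T=np.eye(4); q=s["ee_rot"]; T[:3,:3]=R.from_quat([q[1],q[2],q[3],q[0]]).as_matrix(); T[:3,3]=s["eef_pos"]
        m["W"]=T@np.array(m["T_tool_cam"])
    else: m["W"]=np.array(m["world_from_camera"])
    return m
def ray(m,u,v):
    K=np.array([[m["fx"],0,m["cx"]],[0,m["fy"],m["cy"]],[0,0,1.]])
    p=cv2.undistortPoints(np.array([[[u,v]]],float),K,np.array([m["k1"],0,0,0.]))[0,0]
    d=m["W"][:3,:3]@np.array([p[0],-p[1],-1]); return m["W"][:3,3],d/np.linalg.norm(d)
def plane(m,u,v,z):
    o,d=ray(m,u,v); return o+d*(z-o[2])/d[2]
def tri(rays):
    A=sum(np.eye(3)-np.outer(d,d) for o,d in rays); b=sum((np.eye(3)-np.outer(d,d))@o for o,d in rays)
    return np.linalg.solve(A,b)
def blobs(im,lo,hi,amin=60):
    hsv=cv2.cvtColor(im,cv2.COLOR_BGR2HSV); k=cv2.inRange(hsv,lo,hi)
    n,l,s,c=cv2.connectedComponentsWithStats(k)
    return [(s[i].tolist(),c[i].round(1).tolist()) for i in range(1,n) if s[i][4]>=amin],k
E
python3 - <<'E'
from h import *
print(sense())
for n in ("scene","top","wrist"):
    m=cam(n); im=capture(n); cv2.imwrite(f"pics/{n}0.png",im)
    print(n,{k:v for k,v in m.items() if k in("fx","fy","cx","cy","k1")},m["W"].round(2).tolist())
    print("orange",blobs(im,(5,150,100),(18,255,255))[0]); print("red",blobs(im,(0,150,80),(4,255,255),20)[0],blobs(im,(172,150,80),(180,255,255),20)[0])
E
```

```text
{'time_s': 0.0, 'joints': array([ 1.10361381e+00,  3.13444582e-01,  1.49842052e+00, -3.58297936e-06,
        1.33101560e+00, -2.23401405e-01]), 'dq': array([-1.19449997e-03,  1.28658374e-03,  5.66901077e-04,  1.08486001e-03,
        4.07119655e-04,  1.25256872e-05]), 'tau': array([-1.16574470e-04, -4.12274122e+01, -2.59734803e+01, -2.06426766e-04,
        4.22125391e-03,  3.04745720e-05]), 'eef_pos': array([126.61682825, 509.24017426, 230.74408773]), 'ee_rot': array([-2.16347100e-04,  1.21588502e-01,  9.92580385e-01, -6.06602284e-04]), 'force': array([-0.35507088, -0.20767095,  0.49309197]), 'wrist_torque': array([-0.01996857, -0.01939627, -0.01132787]), 'grip_force': 0.0, 'grip_width': 0.9999188498049917}
scene {'fx': 471.67707571432663, 'fy': 471.67707571432663, 'cx': 314.8120061448339, 'cy': 206.91812875739856, 'k1': 0.013932085946611716} [[-0.52, -0.59, 0.62, 1288.07], [0.85, -0.37, 0.37, 424.27], [0.01, 0.72, 0.69, 896.3], [0.0, 0.0, 0.0, 1.0]]
orange [([8, 0, 26, 16, 313], [19.5, 7.4]), ([98, 0, 138, 111, 8396], [157.7, 38.8]), ([278, 0, 17, 26, 352], [285.8, 12.0]), ([345, 2, 
[... 365 characters left out ...]
7])] [([148, 146, 6, 11, 21], [150.5, 150.6]), ([384, 229, 18, 9, 36], [391.4, 234.1])]
top {'fx': 442.86677385591406, 'fy': 442.86677385591406, 'cx': 322.08445438718127, 'cy': 197.01051307669186, 'k1': -0.02106956694773426} [[-0.02, 0.99, -0.15, 400.4], [-1.0, -0.02, 0.03, 16.33], [0.03, 0.15, 0.99, 1187.1], [0.0, 0.0, 0.0, 1.0]]
orange []
red [([529, 175, 28, 31, 388], [543.5, 192.0]), ([413, 230, 10, 14, 31], [416.5, 237.3])] []
wrist {'fx': 359.2617910191325, 'fy': 359.2617910191325, 'cx': 321.17787243627964, 'cy': 196.30395282708525, 'k1': -0.02588149150637206} [[0.24, -0.93, -0.27, 57.0], [0.97, 0.23, 0.07, 527.02], [-0.0, -0.28, 0.96, 372.83], [0.0, 0.0, 0.0, 1.0]]
orange []
red [] []
```

View pics/scene0.png

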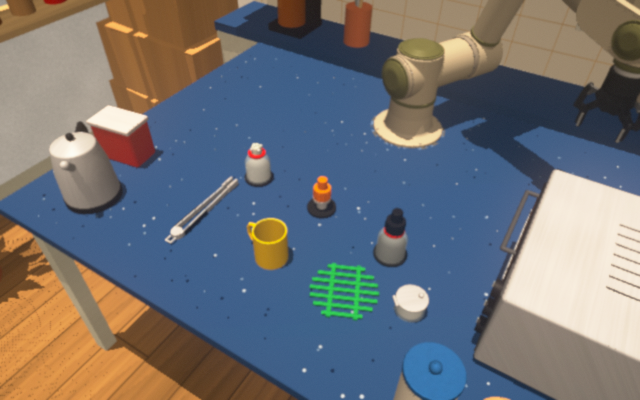

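View pics/top0.png

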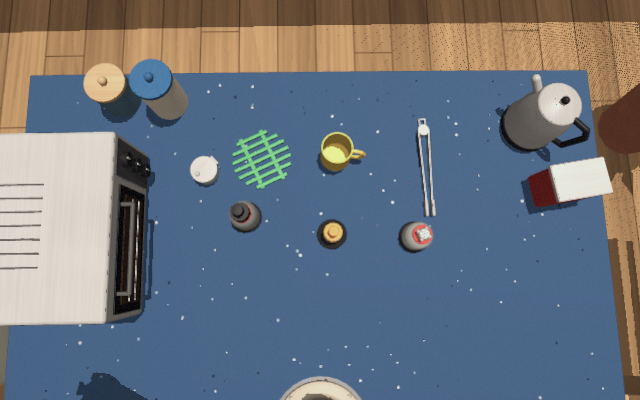

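The scene view shows the cap at about (322,190), the salt shaker with its red ring at (257,160), and the pepper shaker at (392,240). The top view has the cap at (333,232), salt at (418,237) and pepper at (243,215). Next I'll enlarge both targets in both views.

```bash
python3 - <<'E'
from h import *
s=cv2.imread("pics/scene0.png");t=cv2.imread("pics/top0.png")
def c(im,u,v,r=24): return cv2.resize(im[v-r:v+r,u-r:u+r],(290,290),interpolation=cv2.INTER_NEAREST)
cv2.imwrite("pics/crop0.png",np.vstack([np.hstack([c(s,322,192),c(s,257,162)]),np.hstack([c(t,333,234),c(t,418,236)])]))
m=cam("top");sm=cam("scene")
for n,u,v in(("cap",333,230),("salt",421,234)): print(n,plane(m,u,v,105).round(1))
print(blobs(t[210:260,310:360],(8,100,100),(25,255,255),20)[0],blobs(s[170:210,305:340],(3,150,100),(20,255,255),20)[0])
E
```

```text
cap [485.9 -40.5 105. ]
salt [ 471.6 -256.8  105. ]
[([13, 12, 20, 20, 315], [22.6, 21.6])] [([9, 7, 17, 25, 337], [16.8, 19.7])]
```

View pics/crop0.png

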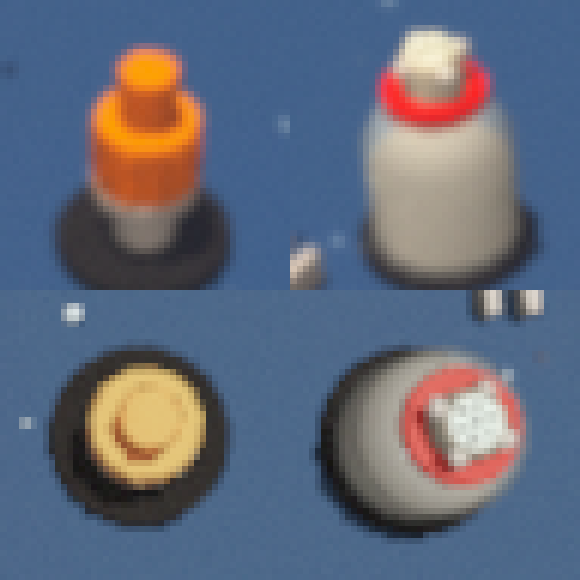

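```bash
python3 - <<'E'
from h import *
m=cam("top");sm=cam("scene")
for n,a,b in(("knobtop",(322.2,179.1),(333.8,229.7)),("necktop",(256.5,146.1),(424.1,232.7)),("ring",(256.5,152.9),(422.1,234.3))):
    p=tri([ray(sm,*a),ray(m,*b)]); print(n,p.round(1))
s=sense();q=s["ee_rot"];print(R.from_quat([q[1],q[2],q[3],q[0]]).as_matrix().round(3), s["eef_pos"]); print(np.array(camera_model("wrist")["T_tool_cam"]).round(2))
E
```

```text
knobtop [485.4 -40.3 106.3]
necktop [ 472.7 -259.4  116.3]
ring [ 471.  -261.8   90.6]
[[-0.97   0.241 -0.   ]
 [ 0.241  0.97  -0.001]
 [ 0.    -0.001 -1.   ]] [126.64348352 509.30822786 230.8909225 ]
[[  -0.      0.96    0.28   71.91]
 [   1.      0.     -0.      0.26]
 [  -0.      0.28   -0.96 -142.03]
 [   0.      0.      0.      1.  ]]
```

```bash
python3 -m crank '[[[0,0,0,0,0,-0.872,85],[0,0,0,0,0,-0.872,85],[0,-1,0,0,0,0,85],[0,-1,0,0,0,0,85],[0,-1,0,0,0,0,85],[0,-1,0,0,0,0,85],[0,-1,0,0,0,0,85],[0,-1,0,0,0,0,85]]]'
```

```text
time_s: 0.95
eef_pos: [126.5, 358.4, 231.1]
ee_rot: [-0.0, 0.0, 1.0, -0.0]
force: [0.3, 0.3, 0.6]
grip_width: 0.994
grip_force: 0.0
```

```bash
python3 -m crank '[[[0,-1,0,0,0,0,85],[-0.95,-1,0,0,0,0,85],[-0.95,-1,0,0,0,0,85],[-0.95,-1,0,0,0,0,85],[-0.95,-1,0,0,0,0,85],[-0.95,-1,0,0,0,0,85],[-0.95,-1,0,0,0,0,85],[-0.95,-1,0,0,0,0,85]]]'
```

```text
time_s: 1.75
eef_pos: [293.6, 158.2, 231.3]
ee_rot: [0.0, 0.0, 1.0, 0.0]
force: [0.1, 0.8, 0.5]
grip_width: 0.993
grip_force: 0.0
```

```bash
python3 -m crank '[[[-0.95,-1,0,0,0,0,85],[-0.95,-1,0,0,0,0,85],[-0.95,-1,0,0,0,0,85],[-0.95,-1,0,0,0,0,85],[-0.95,-1,0,0,0,0,85],[-0.95,-1,0,0,0,0,85],[-0.95,-1,0,0,0,0,85],[-0.95,-1,0,0,0,0,85]]]'; python3 -c "
from h import *
s=sense();q=s['ee_rot'];print(s['eef_pos'],R.from_quat([q[1],q[2],q[3],q[0]]).as_matrix().round(4).tolist(),s['joints'].round(2))"
```

```text
time_s: 2.55
eef_pos: [483.6, -41.8, 231.0]
ee_rot: [-0.0, 0.0, 1.0, 0.0]
force: [-0.9, -0.2, 1.0]
grip_width: 0.996
grip_force: 0.0
[483.56619526 -41.80703101 231.04835416] [[-1.0, 0.0005, -0.0004], [0.0005, 1.0, 0.0002], [0.0004, 0.0002, -1.0]] [-0.33  0.23  1.61  0.    1.3  -1.9 ]
```

```bash
python3 - <<'E'
from h import *
m=cam("wrist");im=capture("wrist");cv2.imwrite("pics/w1.png",im)
import pickle;pickle.dump(m,open("w1.pkl","wb"))
print(blobs(im,(3,120,80),(25,255,255),100)[0])
import numpy as np
def proj(m,p):
    c=np.linalg.inv(m["W"])@np.r_[p,1];K=np.array([[m["fx"],0,m["cx"]],[0,m["fy"],m["cy"]],[0,0,1.]])
    return cv2.projectPoints(np.array([[c[0],-c[1],-c[2]]]),np.zeros(3),np.zeros(3),K,np.array([m["k1"],0,0,0.]))[0].ravel()
print(proj(m,[485.4,-40.3,105]),proj(m,[485.4,-40.3,77]))
E
```

```text
[([295, 149, 57, 56, 1559], [325.9, 170.7]), ([45, 151, 39, 49, 454], [68.5, 179.2]), ([238, 307, 108, 71, 3989], [303.4, 340.5])]
[322.42619913 189.64474442] [322.27542133 180.90638743]
```

View pics/w1.png

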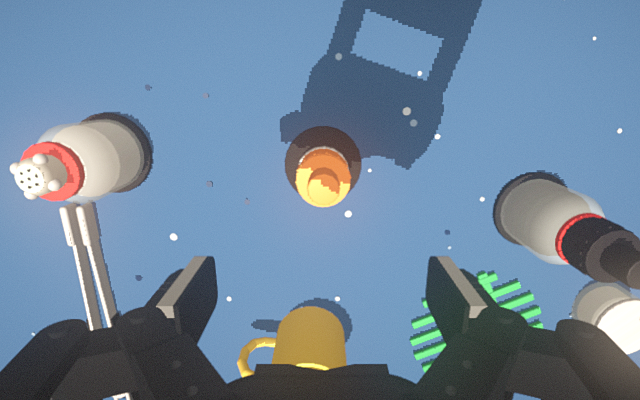

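The wrist view shows the cap near (324,188), where the projection of the first measurement falls, and the salt neck top near (37,177). I'll enlarge both to refine.

```bash
python3 - <<'E'
from h import *
im=cv2.imread("pics/w1.png")
c=lambda u,v,r=36: cv2.resize(im[v-r:v+r,u-r:u+r],(396,396),interpolation=cv2.INTER_NEAREST)
cv2.imwrite("pics/crop1.png",np.hstack([c(324,180),c(46,178)]))
E
```

```text
(no output)
```

View pics/crop1.png

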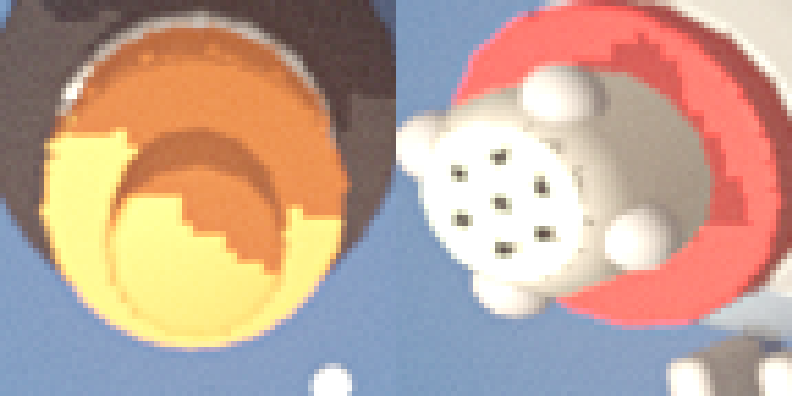

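```bash
python3 - <<'E'
from h import *
import pickle
w=pickle.load(open("w1.pkl","rb"));m=cam("top");sm=cam("scene")
for n,a,b,c,z in(("knobtop",(322.2,179.1),(333.8,229.7),(323.4,189.3),105),("necktop",(256.5,146.1),(424.1,232.7),(28.8,178.4),116)):
    print(n,tri([ray(sm,*a),ray(m,*b),ray(w,*c)]).round(1),tri([ray(sm,*a),ray(w,*c)]).round(1),tri([ray(m,*b),ray(w,*c)]).round(1),"planes",plane(sm,*a,z).round(1),plane(m,*b,z).round(1),plane(w,*c,z).round(1))
E
```

```text
knobtop [485.2 -40.1 106.1] [484.5 -38.9 106. ] [486.2 -41.  102.8] planes [483.3 -38.8 105. ] [486.6 -42.5 105. ] [485.1 -39.5 105. ]
necktop [ 472.9 -259.3  116.6] [ 472.8 -257.1  117.6] [ 474.1 -262.7  112.7] planes [ 471.8 -257.   116. ] [ 473.9 -261.8  116. ] [ 473.3 -259.9  116. ]
```

```bash
python3 -m crank '[[[-0.064,0.084,0.9,0,0,0,85],[0,0,0.9,0,0,0,85],[0,0,0.9,0,0,0,85],[0,0,0.9,0,0,0,75],[0,0,0.9,0,0,0,65],[0,0,0.8,0,0,0,50],[0,0,0.5,0,0,0,40],[0,0,0,0,0,0,36]]]' 30
python3 - <<'E'
from h import *
s=sense();print(s["eef_pos"],s["force"],s["grip_width"]*85.4)
m=cam("wrist");im=capture("wrist");cv2.imwrite("pics/w2.png",im)
E
```

```text
time_s: 3.4
eef_pos: [483.5, -38.2, 84.8]
ee_rot: [-0.002, 0.0, 1.0, 0.001]
force: [0.4, -0.2, -0.2]
grip_width: 0.423
grip_force: 0.0
[483.45808188 -38.22138226  84.80672679] [ 0.40028742 -0.17352998 -0.21570861] 36.15635858736117
```

View pics/w2.png

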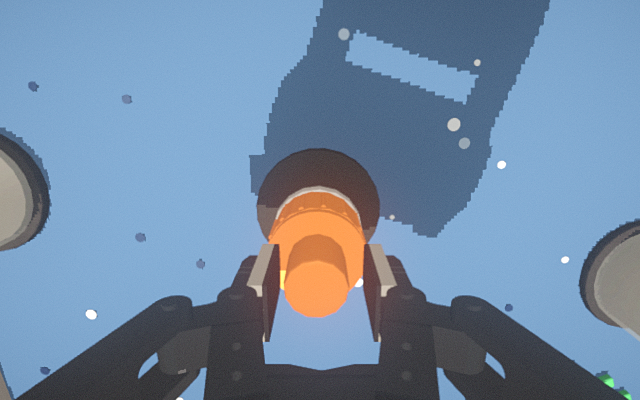

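The knob, centred near column 317, stands between the pads, whose midpoint is near 320. A 1 to 2 mm correction remains, then I close.

```bash
python3 -m crank '[[[-0.068,-0.05,0.08,0,0,0,36],[0,0,0.08,0,0,0,36],[0,0,0,0,0,0,30],[0,0,0,0,0,0,24],[0,0,0,0,0,0,20],[0,0,0,0,0,0,20],[0,0,0,0,0,0,20],[0,0,0,0,0,0,20]]]' 60; python3 -c "
from h import *
s=sense();print(s['eef_pos'],s['force'],s['wrist_torque'],s['grip_width']*85.4,s['grip_force'])"
```

```text
time_s: 4.25
eef_pos: [486.3, -39.8, 82.7]
ee_rot: [0.0, 0.0, 1.0, -0.0]
force: [-1.4, 1.8, 6.5]
grip_width: 0.285
grip_force: 58.7
[486.30981436 -39.83334025  82.71225899] [-1.38234253  1.76739721  6.46649313] [ 0.15952728  0.24314049 -0.00916303] 24.373699561095144 58.66523087024689
```

```bash
python3 -m crank '[[[0,0,-0.1,0,0,0,20],[0,0,-0.2,0,0,0,20],[0,0,-0.2,0,0,0,20],[0,0,-0.2,0,0,0,20],[0,0,-0.2,0,0,0,20],[0,0,-0.2,0,0,0,20],[0,0,-0.2,0,0,0,20],[0,0,-0.2,0,0,0,20]]]' 80; python3 -c "
from h import *
s=sense();print(s['eef_pos'],s['force'],s['wrist_torque'],s['grip_width']*85.4,s['grip_force'])"
```

```text
time_s: 5.05
eef_pos: [486.2, -39.8, 120.3]
ee_rot: [0.0, 0.0, 1.0, -0.0]
force: [-0.3, -0.3, 0.1]
grip_width: 0.275
grip_force: 80.3
[486.16389434 -39.76379142 120.30120555] [-0.34757798 -0.33933623  0.10896641] [ 0.02822419 -0.00190238 -0.0018359 ] 23.46907598914265 80.33918023109436
```

```bash
python3 -m crank '[[[0,0,-0.5,0,0,0,20],[0,0,-0.6,0,0,0,20],[0,0,-0.6,0,0,0,20],[0,0,-0.6,0,0,0,20],[0,0,-0.6,0,0,0,20],[0,0,-0.4,0,0,0,20],[0,0,0,0,0,0,20],[0,0,0,0,0,0,20]]]' 80; python3 - <<'E'
from h import *
s=sense();print(s['eef_pos'],s['force'],s['wrist_torque'],s['grip_width']*85.4,s['grip_force'])
for n in("scene","top"): cv2.imwrite(f"pics/{n}1.png",capture(n))
cv2.imwrite("pics/w3.png",capture("wrist"))
E
```

```text
time_s: 5.85
eef_pos: [485.9, -39.7, 201.9]
ee_rot: [-0.0, 0.0, 1.0, 0.0]
force: [-0.4, 0.2, -1.0]
grip_width: 0.273
grip_force: 80.3
[485.92268256 -39.71780819 201.87493156] [-0.40762853  0.21105546 -1.03292202] [0.01351606 0.01099545 0.01633618] 23.309610627819882 80.34236311912537
```

View pics/w3.png

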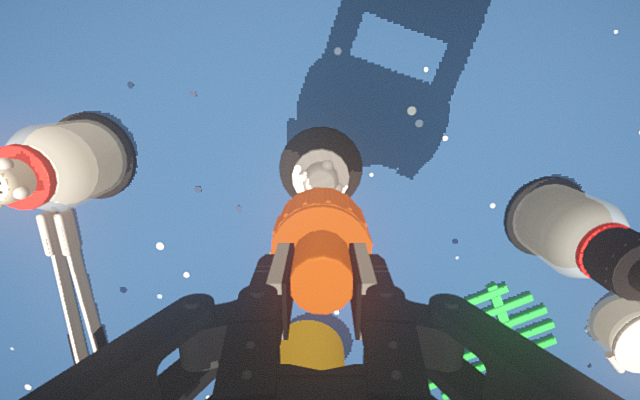

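The cap is off the post and in the grip, centred near column 322, and the bare stud shows at (322,175). I'll carry it part way and measure the neck again from a nearer wrist view.

```bash
python3 -m crank '[[[0,-0.5,0,0,0,0,20],[0,-0.8,0,0,0,0,20],[0,-0.8,0,0,0,0,20],[0,-0.8,0,0,0,0,20],[0,-0.8,0,0,0,0,20],[0,-0.3,0,0,0,0,20],[0,0,0,0,0,0,20],[0,0,0,0,0,0,20]]]' 80; python3 - <<'E'
from h import *
import pickle
s=sense();print(s['eef_pos'],s['ee_rot'],s['joints'].round(2))
m=cam("wrist");im=capture("wrist");cv2.imwrite("pics/w4.png",im);pickle.dump(m,open("w4.pkl","wb"))
r=28
c=lambda u,v,k: cv2.resize(im[v-r:v+r,u-r:u+r],(k,k),interpolation=cv2.INTER_NEAREST)
c0=np.linalg.inv(m["W"])@np.array([473,-259.5,112,1]);u,v=int(m["cx"]+m["fx"]*c0[0]/-c0[2]),int(m["cy"]+m["fy"]*c0[1]/c0[2]);print(u,v)
a=c(u,v,400)
b=im[180:340,240:400]
cv2.imwrite("pics/crop4.png",np.hstack([a,cv2.resize(b,(400,400),interpolation=cv2.INTER_NEAREST)]))
E
```

```text
time_s: 6.8
eef_pos: [486.0, -139.4, 202.1]
ee_rot: [-0.0, 0.0, 1.0, 0.0]
force: [-0.2, 0.2, -1.3]
grip_width: 0.274
grip_force: 80.3
[ 485.98649017 -139.41281841  202.14924569] [-1.74159877e-04  1.46249291e-04  9.99999952e-01  2.08147703e-04] [-0.51  0.3   1.6   0.    1.25 -2.08]
140 182
```

View pics/crop4.png

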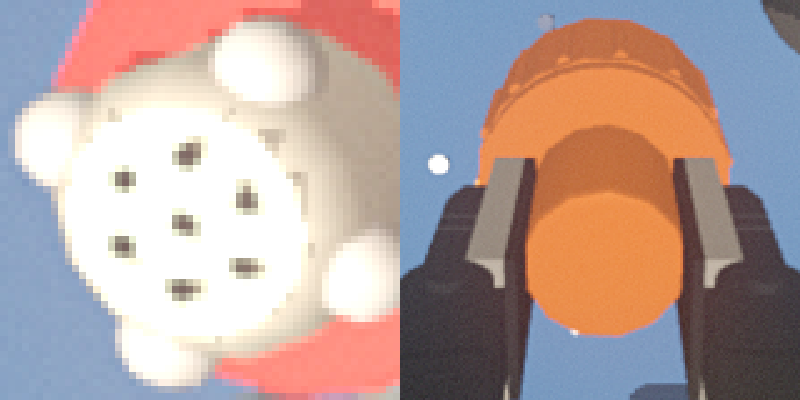

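```bash
python3 - <<'E'
from h import *
import pickle
w4=pickle.load(open("w4.pkl","rb"));w1=pickle.load(open("w1.pkl","rb"));m=cam("top");sm=cam("scene")
a,b,c,d=(256.5,146.1),(424.1,232.7),(28.8,178.4),(137.3,184.7)
print("neck w4 plane",plane(w4,*d,116).round(1),"wrist pair",tri([ray(w1,*c),ray(w4,*d)]).round(1),"all",tri([ray(sm,*a),ray(m,*b),ray(w1,*c),ray(w4,*d)]).round(1))
o,dd=ray(w4,321.9,285.3); ax=-w4["W"][:3,2]
for D in (145,147.7,150): print(D,(o+dd*D/(dd@ax)-np.array([486,-139.4,202.1])).round(1))
E
```

```text
neck w4 plane [ 473.3 -260.3  116. ] wrist pair [ 473.6 -260.9  114.8] all [ 473.  -259.4  116.7]
145 [ 3.7  0.6 13.2]
147.7 [ 5.1  0.7 10.8]
150 [6.3 0.7 8.7]
```

```bash
python3 -m crank '[[[0.1,-0.7,0,0,0,0,20],[0.1,-0.9,0,0,0,0,20],[0.1,-0.9,0,0,0,0,20],[0.1,-0.9,0,0,0,0,20],[0.068,-0.9,0.1,0,0,0,20],[0,-0.53,0.5,0,0,0,20],[0,0,0.7,0,0,0,20],[0,0,0.1,0,0,0,20]]]' 100; python3 - <<'E'
from h import *
s=sense();print(s['eef_pos'],s['ee_rot'],s['force'],s['joints'].round(2))
t=capture("top");sc=capture("scene");w=capture("wrist")
c=lambda im,u,v,r,k=290: cv2.resize(im[v-r:v+r,u-r:u+r],(k,k),interpolation=cv2.INTER_NEAREST)
cv2.imwrite("pics/crop5.png",np.hstack([c(sc,257,140,30,390),c(w,322,240,80,390)]))
E
```

```text
time_s: 7.65
eef_pos: [473.7, -259.4, 164.8]
ee_rot: [-0.002, 0.0, 1.0, 0.002]
force: [0.3, -0.3, -1.5]
grip_width: 0.267
grip_force: 98.2
[ 473.66956264 -259.39612198  164.75352263] [-1.64042584e-03  3.03315357e-05  9.99997451e-01  1.55134036e-03] [ 0.26467521 -0.32006929 -1.46500542] [-0.72  0.41  1.54  0.    1.19 -2.29]
```

View pics/crop5.png

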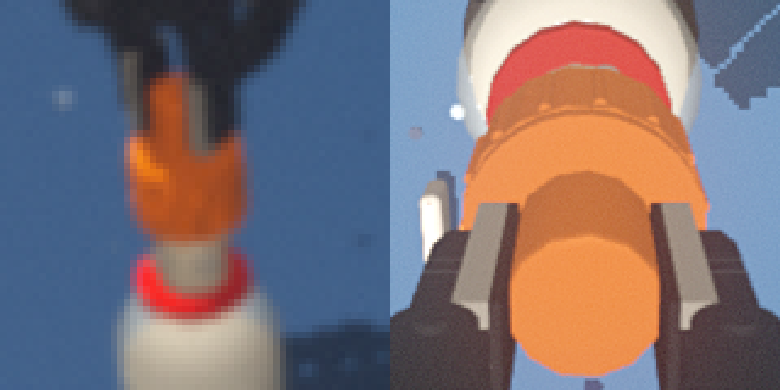

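The scene crop shows the cap over the neck. In the wrist crop the ring is about 1.4 mm to the -y side of the cap. I'll nudge y and start pressing.

```bash
python3 -m crank '[[[-0.02,-0.045,0,0,0,0,20],[0,0,0,0,0,0,20],[0,0,0.1,0,0,0,20],[0,0,0.16,0,0,0,20],[0,0,0.16,0,0,0,20],[0,0,0.16,0,0,0,20],[0,0,0.1,0,0,0,20],[0,0,0,0,0,0,20]]]' 110; python3 -c "
from h import *
s=sense();print(s['eef_pos'],s['force'],s['wrist_torque'])"
```

```text
time_s: 8.6
eef_pos: [474.7, -261.5, 149.8]
ee_rot: [-0.0, 0.0, 1.0, 0.0]
force: [0.6, 0.1, -1.9]
grip_width: 0.265
grip_force: 107.9
[ 474.71353027 -261.54199124  149.82394936] [ 0.56336776  0.13963842 -1.89193481] [ 0.04844423 -0.01161706  0.00933112]
```

```bash
python3 -m crank '[[[0,0.03,0,0,0,0,20],[0,0,0.1,0,0,0,20],[0,0,0.1,0,0,0,20],[0,0,0.1,0,0,0,20],[0,0,0.1,0,0,0,20],[0,0,0.1,0,0,0,20],[0,0,0.1,0,0,0,20],[0,0,0,0,0,0,20]]]' 110; python3 -c "
from h import *
s=sense();print(s['eef_pos'],s['force'],s['wrist_torque'])"
```

```text
time_s: 9.4
eef_pos: [474.5, -260.7, 134.3]
ee_rot: [-0.001, 0.0, 1.0, 0.001]
force: [-0.5, -0.7, -5.6]
grip_width: 0.267
grip_force: 108.1
[ 474.47538093 -260.68608554  134.25420078] [-0.45005529 -0.69574197 -5.61677461] [-0.12092083  0.03951653  0.01783946]
```

```bash
python3 -m crank '[[[0,0,0.08,0,0,0,20],[0,0,0.08,0,0,0,20],[0,0,0.04,0,0,0,20],[0,0,0,0,0,0,20],[0,0,0,0,0,0,20],[0,0,0,0,0,0,20],[0,0,0,0,0,0,20],[0,0,0,0,0,0,20]]]' 110; python3 -c "
from h import *
s=sense();print(s['eef_pos'],s['force'],s['wrist_torque'])"
```

```text
time_s: 10.2
eef_pos: [475.0, -260.9, 130.5]
ee_rot: [0.0, 0.0, 1.0, -0.0]
force: [-0.6, 2.1, 5.4]
grip_width: 0.269
grip_force: 108.7
[ 475.01623761 -260.92252665  130.54144038] [-0.62824294  2.14766918  5.44118281] [ 0.39686746  0.23533159 -0.03219656]
```

```bash
python3 -m crank '[[[0,0,0.06,0,0,0,20],[0,0,0.06,0,0,0,20],[0,0,0.06,0,0,0,20],[0,0,0.06,0,0,0,20],[0,0,0,0,0,0,20],[0,0,0,0,0,0,20],[0,0,0,0,0,0,20],[0,0,0,0,0,0,20]]]' 110; python3 -c "
from h import *
s=sense();print(s['eef_pos'],s['force'],s['wrist_torque'])"
```

```text
time_s: 11.0
eef_pos: [475.4, -261.1, 127.7]
ee_rot: [0.001, 0.0, 1.0, -0.001]
force: [-8.9, 5.9, 32.0]
grip_width: 0.266
grip_force: 112.0
[ 475.42840249 -261.12010408  127.66473797] [-8.93776887  5.93709625 31.963853  ] [1.56899695 1.63822213 0.00167118]
```

```bash
python3 -m crank '[[[0.03,0.02,-0.02,0,0,0,20],[0,0,0,0,0,0,20],[0,0,0,0,0,0,20],[0,0,0,0,0,0,20],[0,0,0,0,0,0,20],[0,0,0,0,0,0,20],[0,0,0,0,0,0,20],[0,0,0,0,0,0,20]]]' 110; python3 - <<'E'
from h import *
s=sense();print(s['eef_pos'],s['force'],s['wrist_torque'],s['dq'].round(4))
sc=capture("scene");w=capture("wrist")
c=lambda im,u,v,r,k=290: cv2.resize(im[v-r:v+r,u-r:u+r],(k,k),interpolation=cv2.INTER_NEAREST)
cv2.imwrite("pics/crop6.png",np.hstack([c(sc,257,150,30,390),c(w,322,240,80,390)]))
E
```

```text
time_s: 11.8
eef_pos: [475.1, -261.0, 127.7]
ee_rot: [0.002, 0.0, 1.0, -0.001]
force: [-4.5, 4.3, 25.1]
grip_width: 0.268
grip_force: 111.3
[ 475.13801373 -261.02374053  127.72657581] [-4.49467729  4.30672518 25.06490134] [0.95321241 0.79524145 0.00588823] [-0.0001 -0.0008  0.0006 -0.0004 -0.      0.0011]
```

View pics/crop6.png

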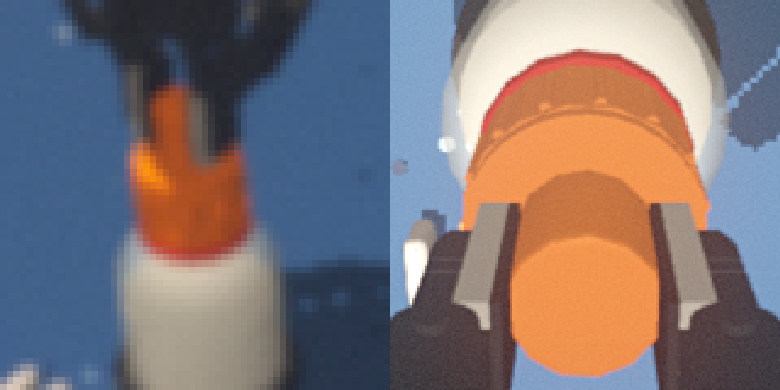

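The cap sits upright on the ring, with only a thin red edge showing. The height stayed at 127.7 mm while the force fell by 7 N, so the ring is at its stop. Handing in.

```bash
python3 -c "
from rig import *
print(finish_job())"
```

```text
the job is handed in; nothing more can be done
None
```

I pulled the cap off the post and clicked it onto the salt shaker; at hand-in it was still gripped and pressed with about 25 N, with the red ring apparently at its stop; no verdict was returned.

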